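# Load the red wick tin on the roller lane

### The job

Set the red tin gently, upright and lengthwise, on the raised upper half of the sloped roller lane, let go of it there, and let it roll down by itself until it rests against the orange stop. Do not hold or push it once it is on the lower half of the rollers, and leave the green tin and the glass jar where they stand.

Things in the scene. Friction and masses are not known exactly. Their poses are not given: they have to be found in the camera images.
- red_tin: the tin to load: a closed rectangular tin, red with a brass lid, 100 long (its x) x 58 wide (its y) x 70 high (its z), about 0.3 kg, standing upright on the platform. Origin: centre of its underside. Either end may lead. The sides are flat and rigid; grip it across the 58 mm width
- roller_rack: fixed lane of 15 free aluminium rollers between blue rails 82 apart inside, 10 above the rollers; orange stop plate, 45 high, at the low end. 360 long, 94 wide. Origin: platform level, mid-lane; x level, along the lane, downhill to the stop; z up. Roller tops slope down 7 deg (0.122 rad) to +x: 75 high at x=-160, 55 at 0, 36 at +155. Upper half: x<0. Tin against the stop: origin at x=+104
- green_tin: bystander: the same tin in green with a brass lid, 100 x 58 x 70. Origin: centre of its underside. Not to be moved
- jar: bystander: round clear glass jar with a steel screw lid, 68 across, 85 high. Origin: centre of its underside. Not to be moved
- load_spot (a point): point on the plane of the roller tops, mid-width, on the upper half of the lane (rack x=-90, 66 above the platform). A tin whose underside centre is put here stands wholly on the upper half; it starts rolling as soon as it is let go and reaches the stop within about 3 s

How it is judged:
By the outcome, as a careful person would: the job done as asked, in the order asked, and still so for the second after the job is handed in, with the robot touching nothing.
It also fails if it takes over 38 s, if anything falls off the work surface, if the arm or the gripper's body presses on something with over 40 N, if the wrist force passes 120 N, or if a joint passes its speed limit or range.

### The arm

A 7-joint arm with a two-finger parallel gripper is mounted at the origin on the work surface. World frame = base frame: x ahead of the robot, y to its left, z up, the work surface at z = 0. Lengths are in mm, angles in rad, forces in N, time in s.
With the tool pointing down it reaches from about 350 to 900 mm from the base axis. Payload 8.1 kg.
Tool frame: the origin (TCP) lies midway between the tips of the shut fingers; the grasp point (between the pads) lies 19 mm behind it; z points along the fingers, x is the direction in which the jaws open and shut, and the axes are right-handed (so a half turn about z gives the same grasp; the last joint's range is limited). The gripper opens to 92 mm and grips with 3 to 60 N. Pads are 19 mm wide; open, the fingers measure 130 mm over their backs; the gripper's body (75 mm by 190 mm) begins 47 mm behind the grasp point.
Start: joints at [1.058, 0.434, 0.025, 1.573, -0.012, 1.134, -0.075], TCP at [248.995, -573.274, 226.742] pointing down, gripper open.
Joint ranges: [-2.62, 2.62], [-0.44, 2.09], [-1.27, 1.32], [0.08, 2.57], [-1.32, 4.46], [0.12, 2], [-2.74, 2.74]. Speed limits (rad/s): [2.22, 2.22, 3.01, 3.01, 3.14, 3.14, 3.14].

### API

Orientations are given as a 3x3 rotation matrix whose columns are the frame's x, y, z axes.
In Python, from station import read_state, grab_frame, sign_off gives the robot as it stands.
- The arm moves only by the tool drive_tool, never from a script. Its argument "plan" is a list of rows, each an object with "linear": the shift along the tool's x, y, z in units of 50 mm (1.0 is 50 mm), a list of three; "spin": the turn about the tool's z in degrees; "grip": the gripper's target within -1 to 1 (shut at 1, half-way at 0, fully open at -1). A call has 1 to 20 rows; each row is the pose to reach, as a shift and turn from the pose commanded when the call began, along the tool's axes at that moment; what a row does not reach only later rows make up. A row lasts 1/8 s, in which the tool goes at most 62.5 mm and 10.7 degrees, less where a joint would pass 70% of its speed; a pose out of reach is approached as far as the arm can. A call with a gripper value outside its range is refused whole. The fingers move at their own pace and stop on an object; the grip force is fixed at half the most. Time passes only in rows, so rows that repeat a pose let the fingers close. It gives the time, the measured TCP pose, the force and the opening at its end, in the units of the state.
- read_state(): the state, without advancing time (a new reading comes with each control period).
- grab_frame(name): name is "side" or "top" or "wrist"; returns a dict with "color" (384x512x3 uint8, blue, green, red), "mtx" (3x3 intrinsics, pixels), "xyz" and "attitude" of the camera in the world; the wrist camera has in their place "tool_from_camera" (4x4, takes a point from camera to tool coordinates, whose origin is the TCP and whose axes are the tool frame's). Camera axes: x right, y down, z forward; pixel columns grow to the right and rows downward; lengths in mm; the calibration is good to about 2 mm. The wrist camera is an equidistant fisheye: a pixel r from the principal point sees the ray r / f radians off the axis. A picture is of the moment at which its call begins: read the wrist's pose just before it. There is no depth.
- sign_off(): hands the job in, once; it reports no verdict.
The state is a dict: "t": time; "joint_pos": joint angles; "joint_vel": joint speeds; "effort": joint torques, N m; "tool_pos": TCP position; "eef_rot": TCP orientation; "force": force on the tool from outside, world axes, zero at the start; "torque": the same for the moment, N m; "finger_gap": opening from 0.0 (shut) to 1.0 (fully open).
Only numpy, scipy, OpenCV 4.12 (cv2) and the standard library are available. Lean on these libraries where they do the work, as an engineer would, in place of code of your own. Each camera call takes 0.05 s, during which the arm holds its last target. There are 200 camera calls.

## Working session

There is one attempt and no reset: what is moved stays moved. The work goes in short steps, Python scripts to look and compute and a tool call to move; the robot and the scene stay as the last step left them, time stands still between calls to the robot, and variables do not carry over. Pictures are saved under pics/ and viewed, about 8 in all and at most 12, crops included, and the job is handed in when it is done.

Besides the shell and the picture viewer there is one more tool, called after ">>>" as name(argument=value, ...) on one line, values as JSON. drive_tool: Moves the arm, as the interface text tells. Its arguments: {"type":"object","properties":{"plan":{"type":"array"}},"required":["plan"]}

```bash
mkdir -p pics; cat > h.py <<'E'
import numpy as np,cv2
from station import read_state,grab_frame,sign_off
def ray(f,px):
    u=np.array([px[0],px[1],1.0]); d=np.array(f["attitude"])@(np.linalg.inv(f["mtx"])@u); return np.array(f["xyz"]),d
def onz(f,px,z):
    o,d=ray(f,px); return o+d*(z-o[2])/d[2]
E
python3 - <<'E'
from h import *
s=read_state();print({k:np.round(v,3).tolist() for k,v in s.items()})
a=grab_frame("top");b=grab_frame("side")
import pickle;pickle.dump((a,b),open('f.pkl','wb'))
for f in(a,b):print(np.round(f["mtx"],1).tolist(),f["xyz"],np.round(f["attitude"],3).tolist())
cv2.imwrite("pics/top.png",cv2.resize(a["color"],(800,600)));cv2.imwrite("pics/side.png",cv2.resize(b["color"],(800,600)))
E
```

```text
{'t': 0.0, 'joint_pos': [1.058, 0.435, 0.025, 1.574, -0.012, 1.134, -0.075], 'joint_vel': [-0.0, -0.0, 0.0, -0.001, -0.001, -0.0, 0.001], 'effort': [-0.0, -66.784, 0.985, -31.446, -0.06, 0.043, 0.0], 'tool_pos': [248.77, -572.797, 225.964], 'eef_rot': [[0.398, -0.917, -0.001], [-0.917, -0.398, 0.001], [-0.002, 0.0, -1.0]], 'force': [-0.399, 0.359, -0.546], 'torque': [0.035, 0.053, -0.007], 'finger_gap': 0.998}
[[383.8, 0.0, 257.7], [0.0, 383.8, 191.1], [0.0, 0.0, 1.0]] [396.47059984  88.24090834 901.29608819] [[0.022, -0.981, 0.192], [-1.0, -0.025, -0.014], [0.019, -0.192, -0.981]]
[[404.4, 0.0, 251.7], [0.0, 404.4, 192.3], [0.0, 0.0, 1.0]] [115.24511823 516.53833074 810.51581691] [[-0.709, -0.551, 0.44], [-0.705, 0.547, -0.452], [0.008, -0.631, -0.776]]
```

View pics/top.png

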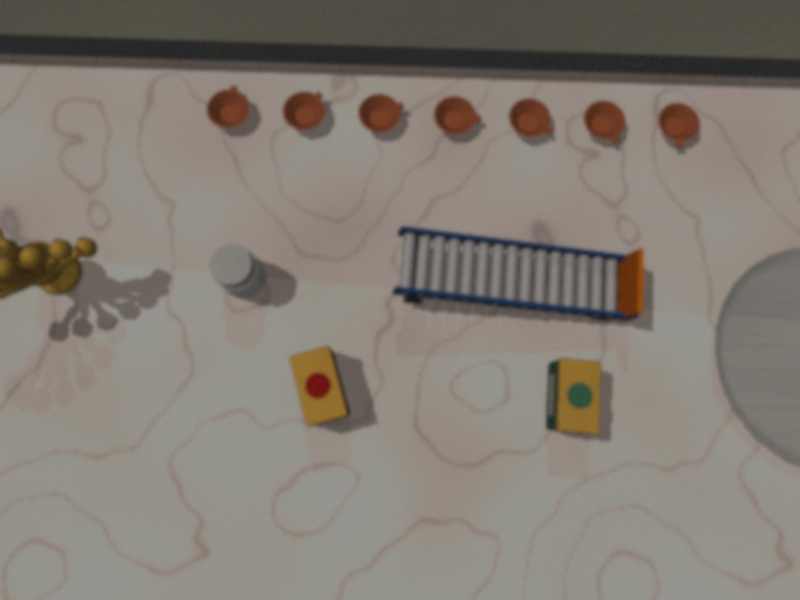

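View pics/side.png

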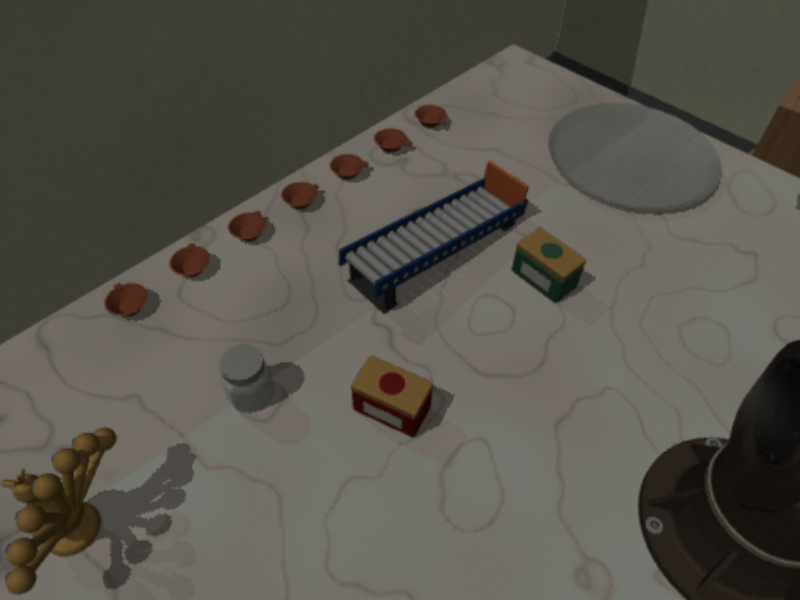

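Top view (800x600): red tin lid at (319,386), green at (579,396), jar (234,268), lane from its high end (~400,262) to the orange stop (632,283). The side view confirms that the left end is raised.

```bash
cat >> h.py <<'E'
def tri(a,pa,b,pb):
    o1,d1=ray(a,pa);o2,d2=ray(b,pb)
    t=np.linalg.lstsq(np.c_[d1,-d2],o2-o1,rcond=None)[0]
    p,q=o1+t[0]*d1,o2+t[1]*d2
    return np.round((p+q)/2,1),round(float(np.linalg.norm(p-q)),1)
def big(m,box=None):
    m=m.astype(np.uint8)
    if box:
        k=np.zeros_like(m);k[box[1]:box[3],box[0]:box[2]]=1;m=m*k
    c=max(cv2.findContours(m,0,1)[0],key=cv2.contourArea);return c
E
python3 - <<'E'
from h import *;import pickle
a,b=pickle.load(open('f.pkl','rb'))
H=[cv2.cvtColor(f["color"],cv2.COLOR_BGR2HSV).astype(int) for f in(a,b)]
hsv=lambda i,lo,hi,s,v:((H[i][...,0]>=lo)&(H[i][...,0]<=hi)&(H[i][...,1]>s)&(H[i][...,2]>v))
cen=lambda c:cv2.minAreaRect(c)[0]
k=.64
dots={}
for nm,lo,hi,bt,bs in(("red",-1,10,(290,360,345,410),(375,370,408,398)),("green",65,95,(565,380,595,412),(538,240,566,262))):
    P=[]
    for i,bx in((0,bt),(1,bs)):
        m=hsv(i,lo,hi,100,40)
        if nm=="red": m|=hsv(i,172,180,100,40)
        c=big(m,[int(k*x) for x in bx]);P.append(cen(c))
    print(nm,P,tri(a,P[0],b,P[1]))
# lids
for nm,bx in(("red",(280,335,360,435)),("green",(540,350,612,440))):
    c=cv2.convexHull(big(hsv(0,15,32,110,70),[int(k*x) for x in bx]))
    r=cv2.minAreaRect(c);P=np.array([onz(a,p,70)[:2] for p in cv2.boxPoints(r)])
    print(nm,P.mean(0).round(1),P.round(0).tolist(),[np.linalg.norm(P[i]-P[i-1]).round(1) for i in range(4)])
    e=max((P[1]-P[0],P[2]-P[1]),key=np.linalg.norm);print(" yaw",np.arctan2(e[1],e[0]))
m=hsv(0,100,130,90,30)
c=max(cv2.findContours(m.astype(np.uint8),0,1)[0],key=cv2.contourArea)
print("blue",[ (cv2.contourArea(x),cv2.boundingRect(x)) for x in cv2.findContours(m.astype(np.uint8),0,1)[0]])
# crops big
for n,f,(x0,y0,x1,y1) in(("t",a,(245,135,420,215)),("s",b,(210,95,350,205))):
    im=cv2.resize(f["color"][y0:y1,x0:x1],None,fx=4.5,fy=4.5,interpolation=cv2.INTER_CUBIC);print(im.shape)
    cv2.imwrite(f"pics/c{n}.png",cv2.convertScaleAbs(im,alpha=1.5)[:600,:800])
E
```

```text
red [(203.0, 246.0), (250.5, 245.0)] (array([435.7, 190.1,  69.6]), 2.2)
green [(370.5, 252.5), (353.0, 159.5)] (array([ 429.5, -169.5,   72.7]), 3.1)
red [435.3 189.1] [[473.0, 233.0], [491.0, 176.0], [397.0, 146.0], [380.0, 201.0]] [np.float64(98.6), np.float64(59.4), np.float64(99.0), np.float64(58.2)]
 yaw -2.826529393794432
green [ 429.5 -167.8] [[380.0, -135.0], [479.0, -141.0], [479.0, -201.0], [380.0, -194.0]] [np.float64(59.3), np.float64(99.3), np.float64(60.7), np.float64(99.5)]
 yaw -0.05910648251883709
blue [(278.0, (253, 184, 146, 19)), (112.5, (257, 146, 142, 20))]
(360, 788, 3)
(495, 630, 3)
```

View pics/ct.png

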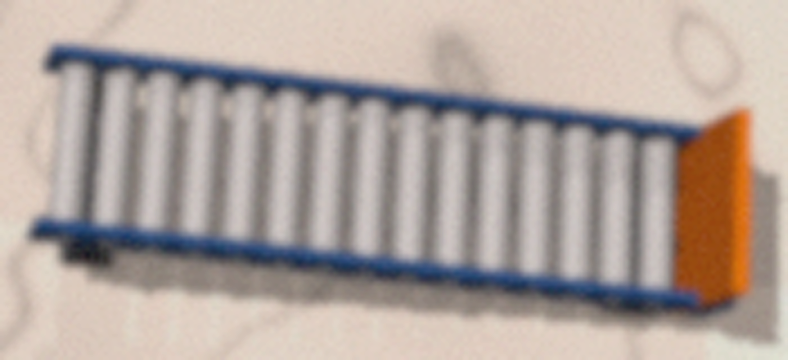

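View pics/cs.png

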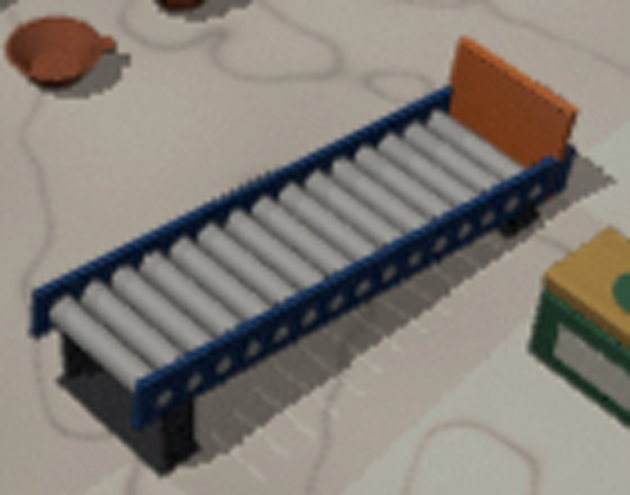

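Crops: rail-top corners at the high end are at top-crop (55,46) and (35,220), and side-crop (33,293) and (137,382). Low-end rail tops are at top-crop (700,130) and (695,293).

```bash
python3 - <<'E'
from h import *;import pickle
a,b=pickle.load(open('f.pkl','rb'))
T=lambda u,v:(245+(u+.5)/4.5-.5,135+(v+.5)/4.5-.5)
S=lambda u,v:(210+(u+.5)/4.5-.5,95+(v+.5)/4.5-.5)
print("hi far",tri(a,T(53,46),b,S(33,291)),"hi near",tri(a,T(35,220),b,S(137,382)))
print("stop top far",tri(a,T(748,110),b,S(460,38)),"stop top near",tri(a,T(748,292),b,S(576,110)))
hf,hn=onz(a,T(53,46),87),onz(a,T(35,220),87)
sf,sn=onz(a,T(749,110),80),onz(a,T(748,292),80)
lf,ln=onz(a,T(700,130),44),onz(a,T(695,292),44)
for p in(hf,hn,lf,ln,sf,sn):print(p.round(1))
print(np.linalg.norm(hf-hn),np.linalg.norm(lf-ln),np.linalg.norm(((lf+ln)-(hf+hn))[:2]/2))
# far & near rail yaw
for p,q in((hf,lf),(hn,ln)):print(np.arctan2(*(q-p)[[1,0]]))
E
```

```text
hi far (array([660.1,  81.5,  86.9]), 0.7) hi near (array([571.7,  88. ,  88.5]), 1.2)
stop top far (array([ 640.1, -264.7,   78. ]), 1.0) stop top near (array([ 546.8, -260. ,   78.8]), 1.5)
[660.3  81.7  87. ]
[572.6  88.4  87. ]
[ 638.3 -254.    44. ]
[ 553.2 -247.2   44. ]
[ 639.1 -264.6   80. ]
[ 547.2 -259.1   80. ]
88.03453502595912 85.40772163469923 336.2307440339044
-1.6363244442347042
-1.6284989511782255
```

```bash
cat >> h.py <<'E'
def to(p,jaw=None,frm=None):
    s=read_state();R=np.array(s["eef_rot"]);o=np.array(s["tool_pos"] if frm is None else frm)
    d=R.T@(np.array(p)-o)/50;y=np.arctan2(R[1,0],R[0,0])
    sp=None if jaw is None else round(float(-np.degrees((jaw-y+np.pi)%(2*np.pi)-np.pi)),1)
    print(p,d.round(2).tolist(),sp)
E
python3 - <<'E'
from h import *
f=[248.995,-573.274,226.742]
to([470,-150,220],-1.256,f);to([435.4,189.6,140],-1.256,f)
E
```

```text
[470, -150, 220] [-6.0, -7.43, 0.14] 5.4
[435.4, 189.6, 140] [-12.51, -9.5, 1.75] 5.4
```

>>> drive_tool(plan=[{"linear":[-6,-7.43,0.14],"spin":5.4,"grip":-1},{"linear":[-6,-7.43,0.14],"spin":5.4,"grip":-1},{"linear":[-6,-7.43,0.14],"spin":5.4,"grip":-1},{"linear":[-6,-7.43,0.14],"spin":5.4,"grip":-1},{"linear":[-6,-7.43,0.14],"spin":5.4,"grip":-1},{"linear":[-6,-7.43,0.14],"spin":5.4,"grip":-1},{"linear":[-6,-7.43,0.14],"spin":5.4,"grip":-1},{"linear":[-6,-7.43,0.14],"spin":5.4,"grip":-1},{"linear":[-12.5,-9.5,1.75],"spin":5.4,"grip":-1},{"linear":[-12.5,-9.5,1.75],"spin":5.4,"grip":-1},{"linear":[-12.5,-9.5,1.75],"spin":5.4,"grip":-1},{"linear":[-12.5,-9.5,1.75],"spin":5.4,"grip":-1},{"linear":[-12.5,-9.5,1.75],"spin":5.4,"grip":-1},{"linear":[-12.5,-9.5,1.75],"spin":5.4,"grip":-1},{"linear":[-12.5,-9.5,1.75],"spin":5.4,"grip":-1},{"linear":[-12.5,-9.5,1.75],"spin":5.4,"grip":-1},{"linear":[-12.5,-9.5,1.75],"spin":5.4,"grip":-1},{"linear":[-12.5,-9.5,1.75],"spin":5.4,"grip":-1}])

```text
t: 2.35
tool_pos: [436.1, 188.2, 139.4]
eef_rot: [[0.308, -0.951, 0.0], [-0.951, -0.308, -0.0], [0.0, -0.0, -1.0]]
force: [0.1, 0.4, -0.5]
finger_gap: 1.002
```

```bash
python3 - <<'E'
from h import *
s=read_state();print(s["t"],s["tool_pos"],s["force"],np.round(s["eef_rot"],3).tolist(),s["finger_gap"])
f=grab_frame("wrist");M=np.array(f["tool_from_camera"]);print(M.round(2).tolist(),f["mtx"])
im=f["color"];cv2.imwrite("pics/w1.png",im)
h=cv2.cvtColor(im,cv2.COLOR_BGR2HSV)
# lid contour -> table frame at z=70
R=np.array(s["eef_rot"])
def W(px):
    K=f["mtx"];x=(px[0]-K[0][2])/K[0][0];y=(px[1]-K[1][2])/K[1][1];r=np.hypot(x,y)+1e-9
    d=np.array([x/r*np.sin(r),y/r*np.sin(r),np.cos(r)])
    o=R@M[:3,3]+s["tool_pos"];d=R@M[:3,:3]@d;return o+d*(70-o[2])/d[2]
m=cv2.inRange(h,(15,110,60),(32,255,255));m=cv2.morphologyEx(m,cv2.MORPH_OPEN,np.ones((5,5)))
c=big(m>0);P=np.array([W(p) for p in cv2.convexHull(c)[:,0].astype(float)])[:,:2].astype(np.float32)
r=cv2.minAreaRect(P);print(cv2.boundingRect(c),r)
to([435.4,189.6,26],-1.256)
E
```

```text
2.35 [436.08898634 188.15300311 139.39907704] [ 0.14235682  0.36699362 -0.52907199] [[0.308, -0.951, 0.0], [-0.951, -0.308, -0.0], [0.0, -0.0, -1.0]] 1.0020324612081208
[[1.0, 0.0, -0.0, -0.45], [-0.0, 0.96, 0.29, -76.97], [0.0, -0.29, 0.96, -158.15], [0.0, 0.0, 0.0, 1.0]] [[297.31863964   0.         258.24854588]
 [  0.         297.31863964 194.89902433]
 [  0.           0.           1.        ]]
(221, 142, 72, 116) ((437.5740966796875, 190.97308349609375), (98.75789642333984, 56.3358154296875), 17.655731201171875)
[435.4, 189.6, 26] [-0.03, 0.01, 2.27] -0.1
```

View pics/w1.png

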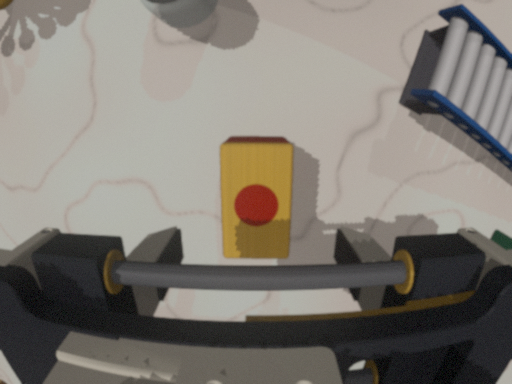

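The wrist view shows the tin centred between the jaws (lid columns 221–293, aligned), agreeing with the top view to ~2 mm. I'll descend and grip.

>>> drive_tool(plan=[{"linear":[-0.04,0,0.7],"spin":0,"grip":-1},{"linear":[-0.04,0,1.3],"spin":0,"grip":-1},{"linear":[-0.04,0,1.8],"spin":0,"grip":-1},{"linear":[-0.04,0,2.1],"spin":0,"grip":-1},{"linear":[-0.04,0,2.27],"spin":0,"grip":-1},{"linear":[-0.04,0,2.27],"spin":0,"grip":-1},{"linear":[-0.04,0,2.27],"spin":0,"grip":1},{"linear":[-0.04,0,2.27],"spin":0,"grip":1},{"linear":[-0.04,0,2.27],"spin":0,"grip":1},{"linear":[-0.04,0,2.27],"spin":0,"grip":1},{"linear":[-0.04,0,2.27],"spin":0,"grip":1},{"linear":[-0.04,0,2.27],"spin":0,"grip":1},{"linear":[-0.04,0,2.27],"spin":0,"grip":1},{"linear":[-0.04,0,2.27],"spin":0,"grip":1}])

```text
t: 4.15
tool_pos: [435.3, 191.0, 25.9]
eef_rot: [[0.31, -0.951, 0.0], [-0.951, -0.31, -0.0], [0.0, -0.0, -1.0]]
force: [-0.6, -1.1, 5.6]
finger_gap: 0.633
```

```bash
python3 - <<'E'
from h import *
to([435,190,200],-0.059);to([608.3,1.6,190],-0.059);to([608.3,1.6,112],-0.059)
E
```

```text
[435, 190, 200] [0.02, 0.01, -3.48] -68.6
[608.3, 1.6, 190] [4.67, -2.12, -3.28] -68.6
[608.3, 1.6, 112] [4.67, -2.12, -1.72] -68.6
```

>>> drive_tool(plan=[{"linear":[0,0,-0.4],"spin":0,"grip":1},{"linear":[0,0,-1.2],"spin":0,"grip":1},{"linear":[0,0,-2.2],"spin":0,"grip":1},{"linear":[0,0,-3.28],"spin":0,"grip":1},{"linear":[0.5,-0.2,-3.28],"spin":-8,"grip":1},{"linear":[1.0,-0.5,-3.28],"spin":-16,"grip":1},{"linear":[1.6,-0.75,-3.28],"spin":-25,"grip":1},{"linear":[2.2,-1.0,-3.28],"spin":-34,"grip":1},{"linear":[2.8,-1.3,-3.28],"spin":-43,"grip":1},{"linear":[3.4,-1.6,-3.28],"spin":-52,"grip":1},{"linear":[4.0,-1.85,-3.28],"spin":-60,"grip":1},{"linear":[4.5,-2.05,-3.28],"spin":-66,"grip":1},{"linear":[4.67,-2.12,-3.28],"spin":-68.6,"grip":1},{"linear":[4.67,-2.12,-3.28],"spin":-68.6,"grip":1},{"linear":[4.67,-2.12,-3.28],"spin":-68.6,"grip":1},{"linear":[4.67,-2.12,-3.28],"spin":-68.6,"grip":1}])

```text
t: 6.15
tool_pos: [607.9, 2.9, 189.7]
eef_rot: [[0.998, -0.057, -0.0], [-0.057, -0.998, 0.0], [-0.0, -0.0, -1.0]]
force: [0.1, 0.8, -2.0]
finger_gap: 0.631
```

```bash
python3 - <<'E'
from h import *
s=read_state();print(s["t"],s["tool_pos"],s["force"])
f=grab_frame("wrist");cv2.imwrite("pics/w2.png",cv2.convertScaleAbs(f["color"],alpha=1.4))
# where the lane centreline lies in the wrist picture: predicted pixels of rail-top inner/outer corners
M=np.array(f["tool_from_camera"]);R=np.array(s["eef_rot"]);K=f["mtx"]
def px(p):
    q=np.linalg.inv(M)@np.r_[R.T@(np.array(p)-s["tool_pos"]),1];t=np.arctan2(np.hypot(q[0],q[1]),q[2]);n=np.hypot(q[0],q[1])
    return np.round([K[0][2]+K[0][0]*t*q[0]/n,K[1][2]+K[1][1]*t*q[1]/n],1)
c=np.array([603,-88]);l=np.array([-.059,-.998]);w=np.array([.998,-.059])
for x in(-170,-50,0,100,170):
    print(x,[px([*(c+l*x+w*v),65-.1228*x]) .tolist() for v in(-47,-41,41,47)])
to([608.3,1.6,106],-0.059);to([608.3,1.6,98],-0.059);to([608.3,1.6,92],-0.059)
E
```

```text
6.15 [607.86216221   2.85422132 189.73628323] [ 0.09536531  0.79772753 -2.03836673]
-170 [[205.8, 108.0], [212.5, 107.8], [306.1, 108.1], [312.8, 108.3]]
-50 [[212.8, 228.9], [218.7, 228.9], [299.3, 229.1], [305.1, 229.0]]
0 [[216.3, 268.1], [221.6, 268.2], [296.1, 268.3], [301.4, 268.2]]
100 [[222.6, 327.7], [227.2, 327.9], [290.1, 328.0], [294.7, 327.8]]
170 [[226.3, 357.9], [230.4, 358.0], [286.6, 358.1], [290.7, 358.0]]
[608.3, 1.6, 106] [0.01, 0.02, 1.68] 0.1
[608.3, 1.6, 98] [0.01, 0.02, 1.84] 0.1
[608.3, 1.6, 92] [0.01, 0.02, 1.96] 0.1
```

View pics/w2.png

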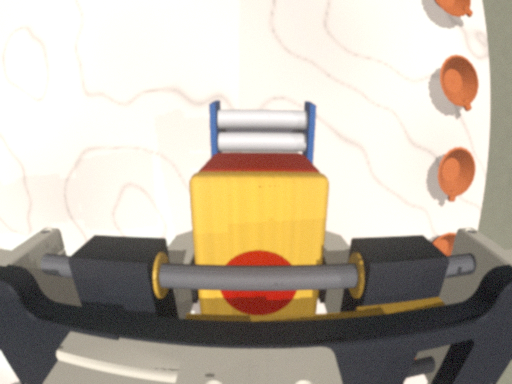

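The wrist view shows the lane's high end at columns 210–315 (row 108), centre ≈262 against 259 predicted. So the tin is within ~3 mm of mid-lane; I'll shift it 2 mm and lower it slowly.

>>> drive_tool(plan=[{"linear":[0.04,0.02,0.4],"spin":0,"grip":1},{"linear":[0.04,0.02,0.9],"spin":0,"grip":1},{"linear":[0.04,0.02,1.3],"spin":0,"grip":1},{"linear":[0.04,0.02,1.55],"spin":0,"grip":1},{"linear":[0.04,0.02,1.65],"spin":0,"grip":1},{"linear":[0.04,0.02,1.72],"spin":0,"grip":1},{"linear":[0.04,0.02,1.77],"spin":0,"grip":1},{"linear":[0.04,0.02,1.81],"spin":0,"grip":1},{"linear":[0.04,0.02,1.84],"spin":0,"grip":1},{"linear":[0.04,0.02,1.86],"spin":0,"grip":1},{"linear":[0.04,0.02,1.86],"spin":0,"grip":1}])

```text
t: 7.58
tool_pos: [610.8, 1.3, 97.9]
eef_rot: [[0.998, -0.058, 0.002], [-0.058, -0.998, 0.0], [0.002, -0.0, -1.0]]
force: [-1.6, -0.1, 5.3]
finger_gap: 0.63
```

Contact is as predicted (z≈98, ~7 N). I'll lower further so the tin pivots onto the slope.

>>> drive_tool(plan=[{"linear":[0,0,0.02],"spin":0,"grip":1},{"linear":[0,0,0.04],"spin":0,"grip":1},{"linear":[0,0,0.06],"spin":0,"grip":1},{"linear":[0,0,0.06],"spin":0,"grip":1}])

```text
t: 8.07
tool_pos: [610.9, 1.1, 95.1]
eef_rot: [[0.998, -0.058, 0.002], [-0.058, -0.998, -0.0], [0.002, -0.0, -1.0]]
force: [-1.6, -1.0, 7.4]
finger_gap: 0.629
```

```bash
python3 - <<'E'
from h import *
f=grab_frame("side")["color"][90:220,190:360]
cv2.imwrite("pics/s2.png",cv2.convertScaleAbs(cv2.resize(f,None,fx=4.5,fy=4.5,interpolation=2),alpha=1.4))
E
```

```text
(no output)
```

View pics/s2.png

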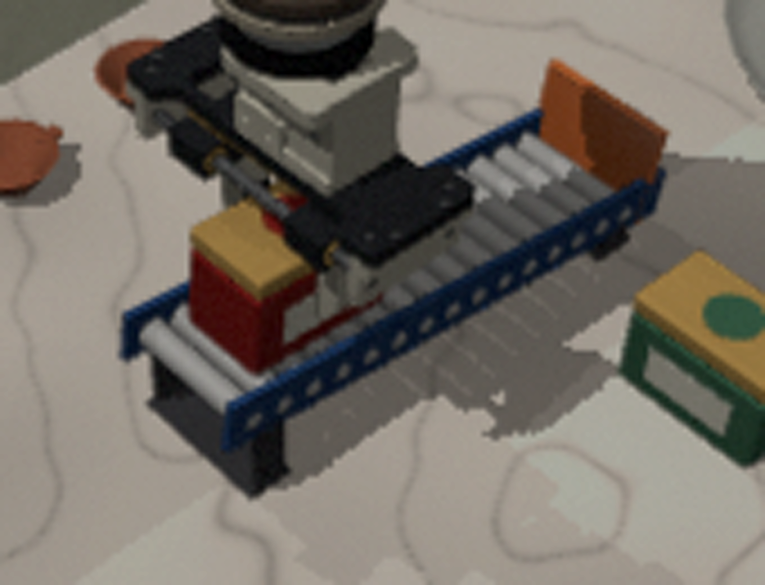

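The picture shows the tin between the rails with its rear on the rollers near (250,370) and its front still slightly up. It's pivoting as intended, so I'll go on.

>>> drive_tool(plan=[{"linear":[0,0,0.02],"spin":0,"grip":1},{"linear":[0,0,0.04],"spin":0,"grip":1},{"linear":[0,0,0.04],"spin":0,"grip":1}])

```text
t: 8.5
tool_pos: [611.0, 0.9, 93.1]
eef_rot: [[0.998, -0.058, 0.002], [-0.058, -0.998, -0.0], [0.002, 0.0, -1.0]]
force: [-2.9, -2.1, 8.0]
finger_gap: 0.629
```

>>> drive_tool(plan=[{"linear":[0,0,0.02],"spin":0,"grip":1},{"linear":[0,0,0.02],"spin":0,"grip":1}])

```text
t: 8.75
tool_pos: [611.0, 0.8, 92.6]
eef_rot: [[0.998, -0.058, 0.002], [-0.058, -0.998, -0.001], [0.002, 0.0, -1.0]]
force: [-4.0, -1.6, 12.8]
finger_gap: 0.63
```

The force is rising at the predicted seated height, so the tin is flat on the rollers. Releasing.

>>> drive_tool(plan=[{"linear":[0,0,0],"spin":0,"grip":-1},{"linear":[0,0,0],"spin":0,"grip":-1},{"linear":[0,0,0],"spin":0,"grip":-1},{"linear":[0,0,0],"spin":0,"grip":-1},{"linear":[0,0,-0.3],"spin":0,"grip":-1},{"linear":[0,0,-1],"spin":0,"grip":-1},{"linear":[0,0,-2],"spin":0,"grip":-1},{"linear":[0,0,-3],"spin":0,"grip":-1},{"linear":[0,0,-3],"spin":0,"grip":-1},{"linear":[0,0,-3],"spin":0,"grip":-1},{"linear":[0,0,-3],"spin":0,"grip":-1},{"linear":[0,0,-3],"spin":0,"grip":-1},{"linear":[0,0,-3],"spin":0,"grip":-1},{"linear":[0,0,-3],"spin":0,"grip":-1},{"linear":[0,0,-3],"spin":0,"grip":-1},{"linear":[0,0,-3],"spin":0,"grip":-1},{"linear":[0,0,-3],"spin":0,"grip":-1},{"linear":[0,0,-3],"spin":0,"grip":-1},{"linear":[0,0,-3],"spin":0,"grip":-1},{"linear":[0,0,-3],"spin":0,"grip":-1}])

```text
t: 11.25
tool_pos: [610.2, 0.9, 240.7]
eef_rot: [[0.998, -0.058, -0.0], [-0.058, -0.998, -0.0], [-0.0, 0.0, -1.0]]
force: [-0.3, 0.0, -0.6]
finger_gap: 1.0
```

>>> drive_tool(plan=[{"linear":[0,0,0],"spin":0,"grip":-1},{"linear":[0,0,0],"spin":0,"grip":-1},{"linear":[0,0,0],"spin":0,"grip":-1},{"linear":[0,0,0],"spin":0,"grip":-1},{"linear":[0,0,0],"spin":0,"grip":-1},{"linear":[0,0,0],"spin":0,"grip":-1},{"linear":[0,0,0],"spin":0,"grip":-1},{"linear":[0,0,0],"spin":0,"grip":-1},{"linear":[0,0,0],"spin":0,"grip":-1},{"linear":[0,0,0],"spin":0,"grip":-1}])

```text
t: 12.5
tool_pos: [610.2, 0.9, 240.7]
eef_rot: [[0.998, -0.058, 0.0], [-0.058, -0.998, -0.0], [0.0, 0.0, -1.0]]
force: [0.5, 0.0, 1.0]
finger_gap: 1.001
```

```bash
python3 - <<'E'
from h import *
f=grab_frame("side")["color"][60:270,130:410];t=grab_frame("top")["color"]
a=cv2.resize(f,(560,420));cv2.imwrite("pics/s3.png",cv2.convertScaleAbs(a,alpha=1.4))
cv2.imwrite("pics/t3.png",cv2.convertScaleAbs(cv2.resize(t[130:290,130:440],None,fx=2.5,fy=2.5),alpha=1.4))
E
```

```text
(no output)
```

View pics/s3.png

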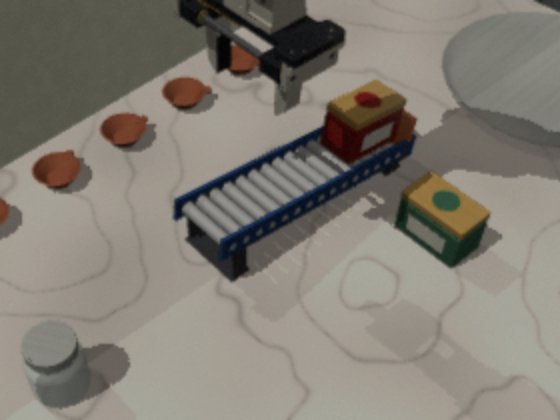

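View pics/t3.png

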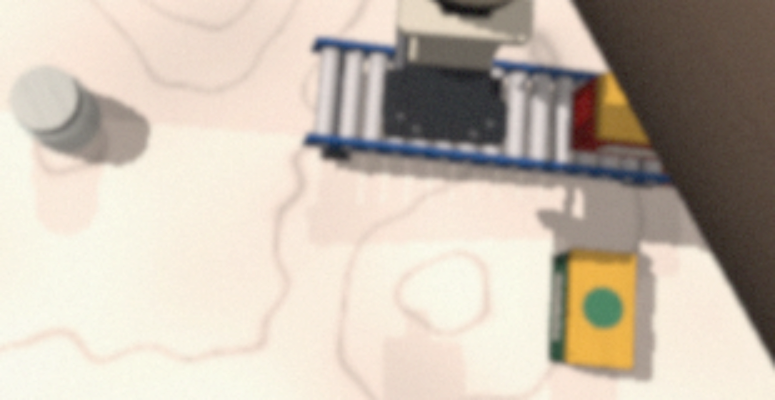

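The side view shows the red tin upright between the rails at the stop (lid dot (369,99)), with green tin and jar unmoved. I'll check the position and stillness in numbers.

```bash
python3 - <<'E'
from h import *
for i in range(2):
    f=grab_frame("side");h=cv2.cvtColor(f["color"],cv2.COLOR_BGR2HSV).astype(int)
    m=((h[...,0]<11)|(h[...,0]>171))&(h[...,1]>100)&(h[...,2]>40)
    x,y=130+369/2,60+99/2
    c=cv2.minAreaRect(big(m,[int(x-8),int(y-6),int(x+9),int(y+5)]))[0]
    p=onz(f,c,112)[:2];d=p-[603,-88];print(read_state()["t"],c,p.round(1),"rack x,y",(d@[-.059,-.998]).round(1),(d@[.998,-.059]).round(1))
    g=((h[...,0]>=65)&(h[...,0]<=95)&(h[...,1]>100)&(h[...,2]>40));print(cv2.minAreaRect(big(g,[344,153,362,167]))[0])
E
```

```text
12.65 (313.5, 109.5) [ 595.7 -210.3] rack x,y 122.5 -0.1
(353.0, 159.5)
12.7 (313.5, 109.5) [ 595.7 -210.3] rack x,y 122.5 -0.1
(353.0, 159.5)
```

>>> drive_tool(plan=[{"linear":[0,0,0],"spin":0,"grip":-1},{"linear":[0,0,0],"spin":0,"grip":-1},{"linear":[0,0,0],"spin":0,"grip":-1},{"linear":[0,0,0],"spin":0,"grip":-1}])

```text
t: 13.2
tool_pos: [610.3, 0.9, 240.8]
eef_rot: [[0.998, -0.058, 0.0], [-0.058, -0.998, -0.0], [0.0, 0.0, -1.0]]
force: [-0.6, -0.1, -0.0]
finger_gap: 1.002
```

```bash
python3 - <<'E'
from h import *
f=grab_frame("side");h=cv2.cvtColor(f["color"],cv2.COLOR_BGR2HSV).astype(int)
m=((h[...,0]<11)|(h[...,0]>171))&(h[...,1]>100)&(h[...,2]>40)
x,y=130+369/2,60+99/2
c=cv2.minAreaRect(big(m,[int(x-8),int(y-6),int(x+9),int(y+5)]))[0];print(c,onz(f,c,112))
E
```

```text
(313.5, 109.5) [ 595.70527753 -210.30800579  112.        ]
```

```bash
python3 -c "
from h import *
sign_off()"
```

```text
the job is handed in; nothing more can be done
```

The red tin rolled down the lane by itself and now rests upright against the orange stop; I handed the job in at about 13.3 s of the 38 s allowed.

I gripped it across its 58 mm width (opening read about 58 mm) and lowered it slowly near rack x = -90. It touched at the height I predicted. I kept lowering until it tilted flat onto the slope, with at most about 13 N on the wrist, then opened the gripper and lifted clear.

**Last checks**
- **At rest:** the tin's lid mark stayed on the same pixel from 12.65 s to after 13.2 s, and it sits mid-lane. The wrist force was near zero and the gripper was open and clear of everything.
- **Bystanders:** the green tin's mark is on exactly the same pixel as at the start. The jar looks unmoved by eye; I did not measure it.
- **Disagreement:** the lid mark measured about 10 mm further downhill than the nominal position (rack x about 122 against 112). I put this down to my rough estimate of the rack's origin. Measured against the stop plate itself, the tin's front fits contact to within a few mm.
- **Not checked:** the last top view was partly blocked by the arm, so contact with the stop rests on the side camera alone.

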